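# Throw the spent toner away in the desk-top pedal bin

### The job

Throw the spent toner cartridge (black with a red cap) away: press the bin's pedal firmly but gently all the way down, without stamping on it, so that the lid swings up past upright and stays open by itself, then put the cartridge in the bin. Afterwards take hold of the pedal and ease it slowly back up, controlling the lid with the pedal all the way so that it comes down shut without slamming. Leave the two new cartridges and the other things on the desk where they are.

Things in the scene. Friction and masses are not known exactly. Their poses are not given: they have to be found in the camera images.
- bin: steel pedal bin fixed to the desk, 200 mm (its x) by 180 mm (its y), rim 220 mm above the desk; open top, walls 5 mm, inner floor 79 mm above the desk. Origin: centre of its underside; z up; its own -x is its front, where the pedal sticks out (front wall at x = -100 mm); the lid hinges on the +x rim
- pedal: dark steel pedal bar, 40 mm wide (bin's y), 8 mm thick, reaching 155 mm from its pivot to the bin's -x; can be pinched across its width. Origin: the pivot, at (-60, 0, 52) mm in the bin's frame. Turns 0.28 rad about the bin's y to a hard stop: at rest it slopes up 0.14 rad to its free end, fully pressed down 0.14 rad. Its frame turns with it, parallel to the bin's at rest
- tread (a point): red tread pad, 46 x 30 x 4 mm, on the pedal bar, centred 125 mm from the pivot (84 mm in front of the bin's wall). The point: centre of its top face, 77 mm above the desk at rest, 43 mm fully pressed. Pressing takes about 8 N at first, falling to nothing as the lid gets upright, then a hard stop; over 45 N is stamping
- lid (a joint): angle (rad) of the bin's black lid (200 mm deep, 0.16 kg): 0 shut, 1.57 upright, 1.82 fully open. Linked to the pedal: always 6.5 times the pedal's angle. Its weight shuts it below about 1.25 rad (driving the pedal up) and keeps it fully open beyond about 1.5 rad (keeping the pedal down). Falling faster than 3 rad/s is slamming
- toner_spent: spent toner cartridge: black cylinder 56 mm in diameter with a grey band and a red cap, 130 mm tall in all (body to 112 mm, then cap 44 mm in diameter), about 0.3 kg; stands upright on the desk; origin: centre of its underside, z up
- toner_new_a: white cylinder 56 mm in diameter with a blue cap, 130 mm tall in all, 0.3 kg; origin: centre of its underside. A full cartridge: leave it standing where it is
- toner_new_b: white cylinder 56 mm in diameter with a green cap, 130 mm tall in all, 0.3 kg; origin: centre of its underside. A full cartridge: leave it standing where it is
- mug: blue mug, 80 mm across, 95 mm tall; a bystander to leave alone; origin: centre of its underside
- stapler: red and black stapler, 140 mm long, 46 mm tall; a bystander to leave alone; origin: centre of its underside
- tape_dispenser: black tape dispenser, 150 mm long, 75 mm tall; a bystander to leave alone; origin: centre of its underside
- mouse: white computer mouse, 110 mm long, 34 mm tall; a bystander to leave alone; origin: centre of its underside
Not all that is in view belongs to the job. Leave any orange, pink or purple look-alike of the toner_spent alone.

How it is judged:
By the outcome, as a careful person would: the job done as asked, in the order asked, and still so for the second after the job is handed in, with the robot touching nothing.
It also fails if it takes over 72 s, if anything falls off the work surface, if the arm or the gripper's body presses on something with over 40 N, if the wrist force passes 120 N, or if a joint passes its speed limit or range.

### The arm

A 6-joint arm with a two-finger parallel gripper is mounted at the origin on the work surface. World frame = base frame: x ahead of the robot, y to its left, z up, the work surface at z = 0. Lengths are in m, angles in rad, forces in N, time in s.
With the tool pointing down it reaches from about 0.35 to 0.875 m from the base axis. Payload 15.5 kg.
Tool frame: the origin (TCP) lies midway between the tips of the shut fingers; the grasp point (between the pads) lies 19 mm behind it (r.grip_depth is the distance from the TCP to the grasp point, in m); z points along the fingers, y is the direction in which the jaws open and shut (so a half turn about z gives the same grasp; the last joint's range is limited). The gripper opens to 85 mm and grips with 20 to 120 N. Pads are 22 mm wide; open, the fingers measure 114 mm over their backs; the gripper's body (76 mm by 85 mm) begins 54 mm behind the grasp point. The pads swing forward as they close: fully open they stand 13 mm farther back than shut.
Start: joints at [-1.333, 0.494, 1.345, -0, 1.302, -0.096], TCP at [0.204, -0.591, 0.231] pointing down, gripper open.
Joint ranges: [-2.91, 2.91], [-0.82, 2.16], [0.22, 2.67], [-1.22, 4.37], [0.12, 2.79], [-3.08, 3.08]. Speed limits (rad/s): [1.89, 1.89, 2.57, 3.01, 3.01, 3.01].

### API

Orientations are given as a unit quaternion [w, x, y, z].
In Python, from station import r, camera, camera_params, finder gives the robot as it stands. The module is installed in compiled form; this text tells all that it offers.
- The arm moves only by the shell command python3 -m crank 'ROWS' [FORCE]. ROWS is JSON, a list of rows, each a list of 7 numbers: the closure, from -1 (fully open) to 1 (shut), then the shift along the tool's x, y, z in mm, then the turn, a rotation vector about the tool's x, y, z in rad. In form: [[grip, dx, dy, dz, rx, ry, rz], ...]. A call has 1 to 8 rows; each row shifts and turns the commanded pose from where the row before left it, along the tool's axes as they then stand; what a row does not reach is not made up. A row lasts 1/10 s, in which the tool goes at most 50 mm and 8.59 degrees, less where a joint would pass 70% of its speed; a pose out of reach is approached as far as the arm can. A call with a gripper value outside its range is refused whole. The fingers move at their own pace and stop on an object; FORCE is the grip in N (left out, the last holds). Time passes only in rows, so rows that do not move let the fingers close. It gives the time, the measured TCP pose, the force and the opening at its end, in the units of the state.
- r.state(): the state, without advancing time (a new reading comes with each control period).
- camera(name): name is "side" or "top"; returns the picture (420x560x3 uint8, red, green, blue); there is no depth.
- camera_params(name): a dict with "K" (3x3 intrinsics, pixels), "extrinsics" (4x4, takes a point from world to camera coordinates). Camera axes: x right, y up, looking along -z (the intrinsics and any distortion apply to the point x, -y, -z); pixel columns grow to the right and rows downward; lengths in m; the calibration is good to about 2 mm. A picture is of the moment at which its call begins. camera_params takes no time and is no camera call.
- r.close_job(): hands the job in, once; it reports no verdict.
Trained networks look in the newest picture that a camera, given by its name, has taken for a name from the list of things; names that differ only in an ending like _2 or _b are one class to them, and where a whole thing is asked for, a point or a joint stands for the part that bears it (a point fixed in the world has none). Each returns a list of dicts, best first, with "confidence" (0 to 1); they miss things now and then, are a little off and sometimes report something else, mostly with a low value. They report only what shows in the picture. A call takes as long as a camera call. They do not tell look-alikes from the thing itself.
- finder.look_for(camera, label): "box" ([left, top, width, height] in pixels, round what is visible of it).
The state is a dict: "time_s": time; "joints": joint angles; "qd": joint speeds; "joint_efforts": joint torques, N m; "tcp_pos": TCP position; "tcp_rot": TCP orientation; "ft_force": force on the tool from outside, world axes, zero at the start; "moment": the same for the moment, N m; "width": finger opening in m.
Only numpy, scipy, OpenCV 4.12 (cv2) and the standard library are available. Lean on these libraries where they do the work, as an engineer would, in place of code of your own. Each camera call takes 0.05 s, during which the arm holds its last target. There are 200 camera calls.

## Working session

There is one attempt and no reset: what is moved stays moved. The work goes in short steps, Python scripts to look and compute and a shell command to move; the robot and the scene stay as the last step left them, time stands still between calls to the robot, and variables do not carry over. Pictures are saved under pics/ and viewed, about 8 in all and at most 12, crops included, and the job is handed in when it is done.

```bash
mkdir -p pics
cat > h.py <<'E'
import numpy as np, cv2
from station import r, camera, camera_params, finder
def proj(name,P):
    p=camera_params(name);E=np.array(p["extrinsics"]);K=np.array(p["K"])
    c=(E@np.r_[np.array(P,float),1])[:3]; c=np.array([c[0],-c[1],-c[2]]); q=K@c; return q[:2]/q[2]
def ray(name,uv):
    p=camera_params(name);E=np.array(p["extrinsics"]);K=np.array(p["K"])
    d=np.linalg.solve(K,[uv[0],uv[1],1]);d=np.array([d[0],-d[1],-d[2]]);R=E[:3,:3]
    return -R.T@E[:3,3],R.T@d
def onz(name,uv,z):
    o,d=ray(name,uv);return o+d*(z-o[2])/d[2]
def save(name,fn,crop=None,s=1):
    im=camera(name)
    if crop: x,y,w,h=crop;im=im[y:y+h,x:x+w]
    im=cv2.resize(im,None,fx=s,fy=s,interpolation=cv2.INTER_CUBIC)
    cv2.imwrite("pics/"+fn,im[:,:,::-1])
E
python3 - <<'E'
from h import *
np.set_printoptions(precision=4,suppress=True)
a=camera("side");b=camera("top")
cv2.imwrite("pics/side0.png",a[:,:,::-1]);cv2.imwrite("pics/top0.png",b[:,:,::-1])
for c in("side","top"):
    print(c,camera_params(c), ray(c,(280,210)))
    for l in("toner_spent","toner_new_a","bin","pedal","tread"):
        print(c,l,[(np.round(x["box"]).tolist(),round(x["confidence"],2)) for x in finder.look_for(c,l)][:5])
print(r.state())
E
```

```text
side {'K': array([[478.6951,   0.    , 277.9059],
       [  0.    , 478.6951, 213.9566],
       [  0.    ,   0.    ,   1.    ]]), 'extrinsics': array([[-0.5804, -0.8143,  0.0135,  0.3063],
       [ 0.6833, -0.4779,  0.5521, -0.4477],
       [-0.4431,  0.3296,  0.8337, -1.2469],
       [ 0.    ,  0.    ,  0.    ,  1.    ]])} (array([-0.0688,  0.4465,  1.2825]), array([ 0.4462, -0.3371, -0.8291]))
side toner_spent [([336.0, 204.0, 23.0, 37.0], 0.66), ([316.0, 226.0, 23.0, 36.0], 0.61), ([345.0, 178.0, 23.0, 30.0], 0.61), ([259.0, 215.0, 18.0, 21.0], 0.58)]
side toner_new_a [([372.0, 165.0, 19.0, 31.0], 0.72), ([304.0, 161.0, 22.0, 39.0], 0.72)]
side bin [([162.0, 182.0, 119.0, 123.0], 0.76)]
side pedal [([256.0, 209.0, 23.0, 25.0], 0.67)]
side tread [([258.0, 214.0, 22.0, 19.0], 0.56)]
top {'K': array([[406.5596,   0.    , 278.3703],
       [  0.    , 406.5596, 210.1328],
       [  0.    ,   0.    ,   1.    ]]), 'extrinsics': array([[ 0.0123, -0.9999, -0.012 ,  0.0176],
       [ 0.9971,  0.0114,  0.0753, -0.5495],
       [-0.0752, -0.0129,  0.9971, -1.1457],
       [ 0.    ,  0.    ,  
[... 249 characters left out ...]

top toner_new_a [([351.0, 176.0, 25.0, 27.0], 0.83), ([407.0, 221.0, 32.0, 21.0], 0.61)]
top bin [([159.0, 152.0, 137.0, 80.0], 0.74)]
top pedal [([255.0, 193.0, 40.0, 15.0], 0.84)]
top tread [([253.0, 194.0, 44.0, 13.0], 0.88)]
{'time_s': 0.6, 'joints': array([-1.3335,  0.4936,  1.3455, -0.    ,  1.3025, -0.0955]), 'qd': array([ 0.0002,  0.0011, -0.0012,  0.0009, -0.0002,  0.0004]), 'joint_efforts': array([ -0.0017, -88.1678, -38.4151,  -0.0001,   0.0011,   0.    ]), 'tcp_pos': array([ 0.2042, -0.5907,  0.2313]), 'tcp_rot': array([ 0.    ,  0.9862,  0.1656, -0.    ]), 'ft_force': array([-0.703 ,  0.2913,  0.0949]), 'moment': array([ 0.0483,  0.0369, -0.0296]), 'width': 0.08560254286637396}
```

View pics/side0.png

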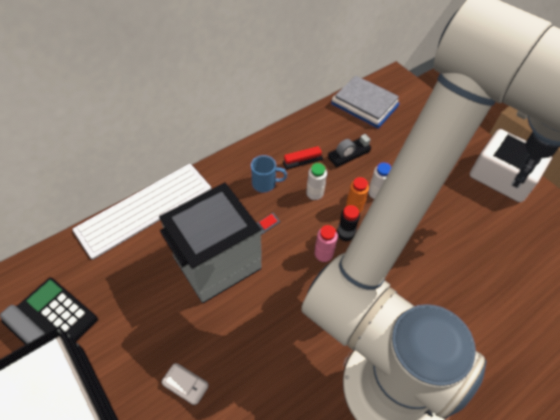

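View pics/top0.png

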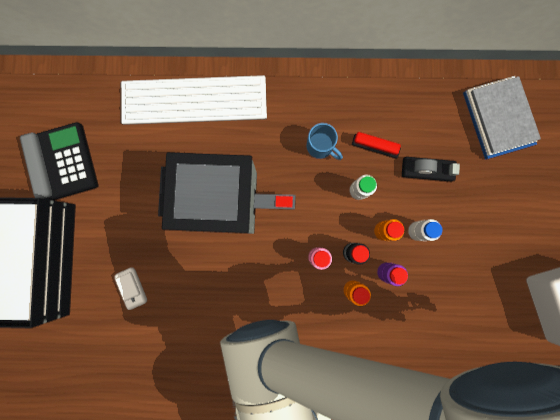

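The top view shows the bin lid at about (207,192), with the red tread at (284,201) pointing right. The spent cartridge (black, red cap) is at (357,253), which is (349,222) in the side view. Things it could be confused with, in top pixels: pink (320,258), orange (390,230), purple (395,274), orange (358,294), plus the white blue-cap (430,230) and green-cap (366,185) cartridges.

Run:
```python
from h import *
from scipy.optimize import least_squares
np.set_printoptions(precision=4,suppress=True)
save("top","c1.png",(230,160,200,150),4)
def blobs(n):
    im=camera(n).astype(int); m=((im[...,0]>140)&(im[...,1]<70)&(im[...,2]<75)).astype(np.uint8)
    k,l,s,c=cv2.connectedComponentsWithStats(m)
    return [(c[i],s[i]) for i in range(1,k) if s[i][4]>15],m
for n in("top","side"):
    B,m=blobs(n)
    for c,s in B: print(n,c,s,onz(n,c,.13),onz(n,c,.077))
B,m=blobs("top")
# bin lid dark region outline
im=camera("top").astype(int); 
mm=(im.max(2)<48).astype(np.uint8); mm[:, :150]=0; mm[:,300:]=0; mm[:140]=0; mm[245:]=0
k,l,s,c=cv2.connectedComponentsWithStats(mm); 
for i in range(1,k):
    if s[i][4]>200:
        pts=np.argwhere(l==i)[:,::-1].astype(np.float32); print(s[i],cv2.minAreaRect(pts))
print("lid corners z.225",[onz("top",p,.225)[:2] for p in [(165,153),(254,155),(253,232),(163,230)]])
```

```text
top [377.7941 142.3353] [355 132  46  22 510] [ 0.7225 -0.2361  0.13  ] [ 0.7356 -0.2485  0.077 ]
top [283.5968 201.043 ] [275 196  18  11 186] [0.565  0.0094 0.13  ] [0.5702 0.0094 0.077 ]
top [394.9769 229.2269] [387 222  17  16 216] [ 0.4951 -0.279   0.13  ] [ 0.4967 -0.2935  0.077 ]
top [360.2087 253.4435] [352 245  17  18 230] [ 0.4317 -0.1893  0.13  ] [ 0.4302 -0.1992  0.077 ]
top [321.1215 258.4065] [313 251  17  16 214] [ 0.4177 -0.0889  0.13  ] [ 0.4155 -0.0938  0.077 ]
top [398.9495 275.5   ] [391 267  17  17 218] [ 0.3768 -0.288   0.13  ] [ 0.3725 -0.303   0.077 ]
top [361.1958 295.6875] [352 287  19  18 240] [ 0.3244 -0.1915  0.13  ] [ 0.3175 -0.2015  0.077 ]
side [302.5165 153.2583] [284 145  38  17 333] [ 0.6863 -0.2062  0.13  ] [ 0.721  -0.2362  0.077 ]
side [359.8272 182.5062] [353 176  15  15 162] [ 0.4946 -0.2788  0.13  ] [ 0.5205 -0.3121  0.077 ]
side [351.8778 208.7783] [344 193  17  25 221] [ 0.4348 -0.1965  0.13  ] [ 0.458  -0.2261  0.077 ]
side [267.3725 221.0719] [259 214  18  15 153] [0.5411 0.0297 0.13  ] [0.5692 0.0105 0.077 ]
side [327.4946 231.1774] [321 224  15  16 186] [ 0.4159 -0.0901  0.13  ] [ 0.4382 -0.1148  0.077 ]
[ 158  152   94   81 3233] ((204.29515075683594, 192.052490234375), (90.97930908203125, 77.17984008789062), 2.321530342102051)
lid corners z.225 [array([0.6682, 0.2951]), array([0.6655, 0.0814]), array([0.4815, 0.0806]), array([0.4837, 0.2937])]
```

View pics/c1.png

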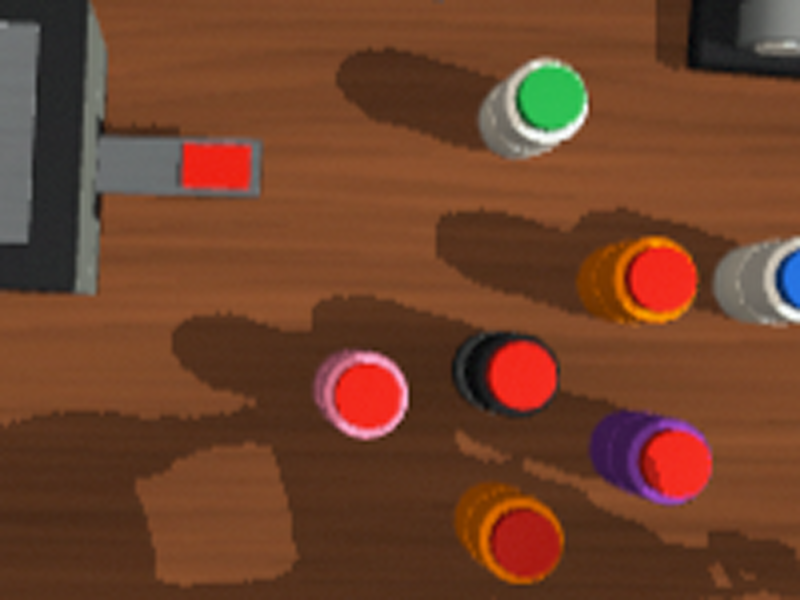

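The crop confirms the choice: the only black body with a red cap is at (360,253), world about (0.432, -0.190). The tread is at (0.570, 0.009). The bin's +x points roughly along world +y. First I turn the tool and shut the fingers.

```bash
cat >> h.py <<'E'
from scipy.spatial.transform import Rotation as Rn
np.set_printoptions(precision=4,suppress=True)
def pose():
    s=r.state();q=s["tcp_rot"];return np.array(s["tcp_pos"]),Rn.from_quat([q[1],q[2],q[3],q[0]])
def down(yaw): # jaw (y axis) direction yaw deg, pointing down
    a=np.radians(yaw);y=np.array([np.cos(a),np.sin(a),0]);z=np.array([0,0,-1.]);return Rn.from_matrix(np.c_[np.cross(y,z),y,z])
def go(P,R=None):
    p,R0=pose();s=r.state();print("t",round(s["time_s"],2),"p",p,"f",s["ft_force"],"w",round(s["width"],4))
    print("d mm",R0.inv().apply(np.array(P)-p)*1000,"rot",(R0.inv()*R).as_rotvec() if R else 0)
E
python3 -m crank '[[1,0,0,0,0,0,-0.149],[1,0,0,0,0,0,-0.149],[1,0,0,0,0,0,-0.149],[1,0,0,0,0,0,-0.149],[1,0,0,0,0,0,-0.149],[1,0,0,0,0,0,-0.149],[1,0,0,0,0,0,-0.149],[1,0,0,0,0,0,-0.149]]' 60
python3 -c "
from h import *
go([.570,.009,.12],down(-1.7))"
```

```text
time_s: 1.65
tcp_pos: [0.2042, -0.5907, 0.2313]
tcp_rot: [0.0, 0.721, 0.693, -0.0]
ft_force: [-0.7, 0.5, -0.2]
width: -0.0002
t 1.65 p [ 0.2042 -0.5907  0.2313] f [-0.6771  0.4969 -0.1878] w -0.0002
d mm [613.8356 341.6247 111.2639] rot [ 0.      0.     -0.0102]
```

```bash
python3 -m crank '[[1,42,23,0,0,0,-0.01],[1,42,23,0,0,0,0],[1,42,23,0,0,0,0],[1,42,23,0,0,0,0],[1,42,23,0,0,0,0],[1,42,23,0,0,0,0],[1,42,23,0,0,0,0],[1,42,23,0,0,0,0]]'
python3 -m crank '[[1,42,23,0,0,0,0],[1,42,23,0,0,0,0],[1,42,23,10,0,0,0],[1,42,23,20,0,0,0],[1,40,23,20,0,0,0],[1,30,15,20,0,0,0],[1,0,0,10,0,0,0]]'
python3 -c "
from h import *
go([.570,.009,.085],down(-1.7))"
```

```text
time_s: 2.45
tcp_pos: [0.4013, -0.2601, 0.2315]
tcp_rot: [0.0, 0.72, 0.694, 0.0]
ft_force: [0.4, -0.9, 0.3]
width: -0.0003
time_s: 3.15
tcp_pos: [0.5391, -0.027, 0.1506]
tcp_rot: [-0.0, 0.719, 0.696, 0.0]
ft_force: [0.1, -0.5, 0.4]
width: 0.0
t 3.15 p [ 0.5391 -0.027   0.1506] f [ 0.1182 -0.4722  0.3885] w 0.0
d mm [36.934  29.7031 65.6438] rot [-0.0004 -0.0007 -0.0029]
```

```bash
python3 -m crank '[[1,20,15,25,0,0,0],[1,17,15,25,0,0,0],[1,0,0,13,0,0,0],[1,0,0,0,0,0,0],[1,0,0,0,0,0,0]]'
python3 -c "
from h import *
go([.570,.009,.077],down(-1.7))
save('side','c2.png',(200,150,200,150),4)"
```

```text
time_s: 3.65
tcp_pos: [0.5689, 0.0048, 0.0896]
tcp_rot: [-0.0, 0.72, 0.694, -0.0]
ft_force: [0.1, -0.8, 0.1]
width: -0.0
t 3.65 p [0.5689 0.0048 0.0896] f [ 0.1005 -0.7943  0.0782] w -0.0
d mm [ 4.2746  0.948  12.6071] rot [-0.0004  0.0001 -0.0068]
```

View pics/c2.png

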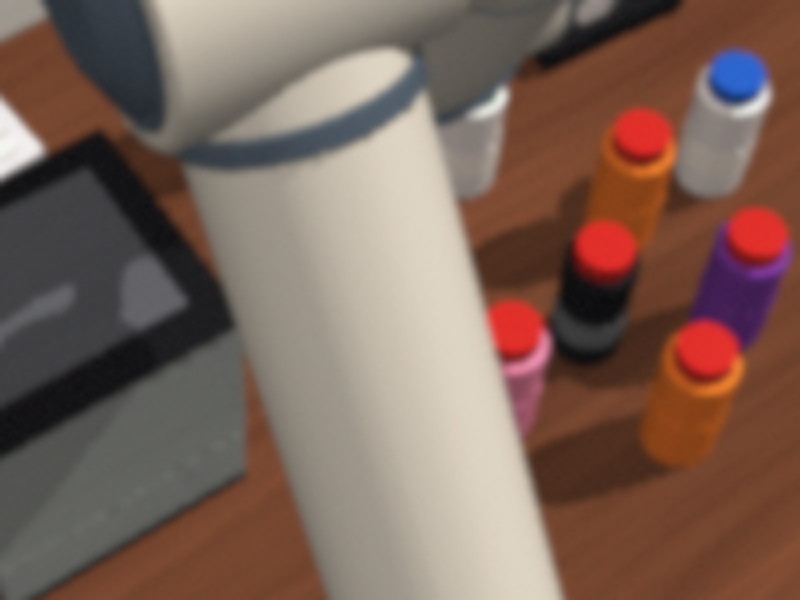

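The arm hides the tread in this view. The cartridges around it, with the black one at crop (600,290), are undisturbed. Now I press slowly.

```bash
python3 -m crank '[[1,4,1,4,0,0,0],[1,0,0,3,0,0,0],[1,0,0,2,0,0,0],[1,0,0,2,0,0,0],[1,0,0,1.5,0,0,0],[1,0,0,1.5,0,0,0],[1,0,0,1.5,0,0,0],[1,0,0,1.5,0,0,0]]'
python3 -m crank '[[1,0,0,2,0,0,0],[1,0,0,2,0,0,0],[1,0,0,2,0,0,0],[1,0,0,2,0,0,0],[1,0,0,2,0,0,0]]'
```

```text
time_s: 4.5
tcp_pos: [0.5707, 0.009, 0.0725]
tcp_rot: [0.0, 0.72, 0.694, -0.0]
ft_force: [-2.7, -5.2, 8.2]
width: 0.0002
time_s: 5.0
tcp_pos: [0.5709, 0.0089, 0.0625]
tcp_rot: [0.001, 0.72, 0.694, 0.0]
ft_force: [-1.0, -4.6, 5.9]
width: 0.0003
```

Contact is good, with forces in the expected range. I continue down.

```bash
python3 -m crank '[[1,0,0,2,0,0,0],[1,0,0,2,0,0,0],[1,0,0,2,0,0,0],[1,0,0,2,0,0,0],[1,0,0,1.5,0,0,0],[1,0,0,1.5,0,0,0],[1,0,0,1.5,0,0,0],[1,0,0,1.5,0,0,0]]'
python3 -m crank '[[1,0,0,1,0,0,0],[1,0,0,1,0,0,0],[1,0,0,1,0,0,0],[1,0,0,1,0,0,0],[1,0,0,0.5,0,0,0]]'
```

```text
time_s: 5.8
tcp_pos: [0.5702, 0.0097, 0.0479]
tcp_rot: [-0.0, 0.72, 0.694, -0.0]
ft_force: [-0.9, 0.1, -0.3]
width: -0.0001
time_s: 6.3
tcp_pos: [0.5705, 0.0095, 0.0438]
tcp_rot: [0.0, 0.72, 0.694, 0.0]
ft_force: [-2.8, 0.1, 10.5]
width: 0.0001
```

```bash
python3 -m crank '[[1,0,0,0.5,0,0,0],[1,0,0,0,0,0,0],[1,0,0,-5,0,0,0],[1,0,0,-20,0,0,0],[0,0,0,-45,0,0,-0.138],[-1,0,0,-45,0,0,-0.138],[-1,0,0,-45,0,0,-0.138],[-1,0,0,-20,0,0,-0.139]]'
python3 -c "
from h import *
go([.432,-.190,.17],down(30))
B=finder.look_for('top','bin');print(B[:1])"
```

```text
time_s: 7.1
tcp_pos: [0.5717, 0.0094, 0.2274]
tcp_rot: [0.002, 0.5, 0.866, 0.001]
ft_force: [0.0, -0.5, 0.1]
width: 0.0581
t 7.1 p [0.5717 0.0094 0.2274] f [ 0.015  -0.4649  0.1118] w 0.0581
d mm [-102.8658 -220.8531   56.8204] rot [ 0.0042  0.003  -0.0008]
[{'box': [160.9, 149.8, 133.9, 84.3], 'confidence': 0.75}]
```

```bash
python3 -m crank '[[-1,-18,-38,0,0,0,0],[-1,-18,-38,0,0,0,0],[-1,-18,-38,0,0,0,0],[-1,-18,-38,0,0,0,0],[-1,-16,-38,0,0,0,0],[-1,-15,-31,0,0,0,0],[-1,0,0,0,0,0,0],[-1,0,0,0,0,0,0]]'
python3 -c "
from h import *
go([.432,-.190,.079],down(30))
a=camera('side');b=camera('top')
cv2.imwrite('pics/c3.png',cv2.resize(np.hstack([a[120:420,100:400],b[100:400,130:430]]),None,fx=1.33,fy=1.33)[:,:,::-1])"
```

```text
time_s: 7.95
tcp_pos: [0.429, -0.1896, 0.2231]
tcp_rot: [-0.0, 0.504, 0.864, 0.0]
ft_force: [0.8, -0.4, 0.1]
width: 0.0852
t 7.95 p [ 0.429  -0.1896  0.2231] f [ 0.7541 -0.3739  0.1134] w 0.0852
d mm [ -1.8412   2.4004 144.1157] rot [ 0.0001 -0.0001 -0.0089]
```

View pics/c3.png

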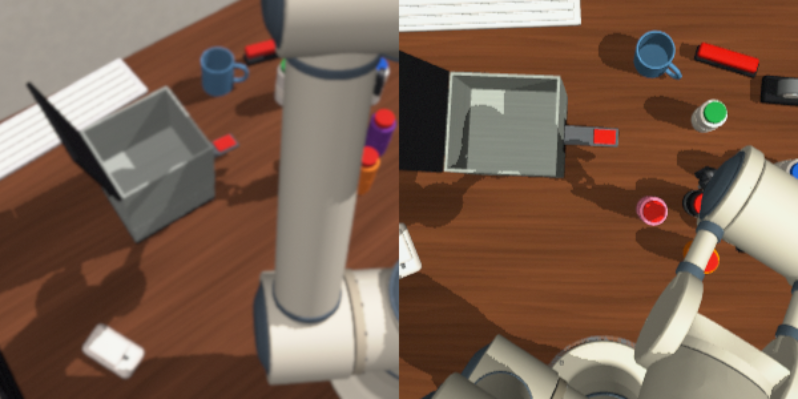

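The lid stands open by itself behind the bin in both views, and the pedal is down (tread at crop (604,136)). Now I descend on the cartridge.

```bash
python3 -m crank '[[-1,-2,2,30,0,0,-0.009],[-1,0,0,35,0,0,0],[-1,0,0,35,0,0,0],[-1,0,0,25,0,0,0],[-1,0,0,19,0,0,0],[-1,0,0,0,0,0,0],[-1,0,0,0,0,0,0]]'
python3 -m crank '[[1,0,0,0,0,0,0],[1,0,0,0,0,0,0],[1,0,0,0,0,0,0],[1,0,0,0,0,0,0],[1,0,0,0,0,0,0],[1,0,0,0,0,0,0]]' 50
python3 -m crank '[[1,0,0,-20,0,0,0],[1,0,0,-40,0,0,0],[1,0,0,-45,0,0,0],[1,0,0,-45,0,0,0],[1,0,0,-45,0,0,0],[1,0,0,-45,0,0,0],[1,0,0,-20,0,0,0],[1,0,0,0,0,0,0]]'
python3 -c "
from h import *
C=[onz('top',((u-399)/1.33+130,v/1.33+100),.22)[:2] for u,v in [(448,72),(560,77),(565,177),(445,172)]]
print(C,np.mean(C,0))
go([.576,.193,.335],down(0))"
```

```text
time_s: 8.75
tcp_pos: [0.4324, -0.1894, 0.0793]
tcp_rot: [-0.0, 0.498, 0.867, 0.0]
ft_force: [0.6, 0.3, 0.0]
width: 0.0858
time_s: 9.35
tcp_pos: [0.4325, -0.1904, 0.0803]
tcp_rot: [0.001, 0.499, 0.867, -0.0]
ft_force: [-2.4, -0.9, 13.5]
width: 0.0553
time_s: 10.15
tcp_pos: [0.4329, -0.1905, 0.3425]
tcp_rot: [0.003, 0.499, 0.867, -0.0]
ft_force: [-0.8, -1.6, -3.1]
width: 0.0551
[array([0.6666, 0.2921]), array([0.6594, 0.0887]), array([0.4791, 0.0767]), array([0.4854, 0.2915])] [0.5726 0.1872]
t 10.15 p [ 0.4329 -0.1905  0.3425] f [-0.8239 -1.5655 -3.0586] w 0.0551
d mm [259.8561 316.3206   7.0866] rot [0.0044 0.0045 0.526 ]
```

```bash
python3 -m crank '[[1,15,18,0,0,0,0],[1,28,35,0,0,0,0],[1,28,35,0,0,0,0],[1,28,35,0,0,0,0],[1,28,35,0,0,0,0],[1,28,35,0,0,0,0],[1,28,35,0,0,0,0],[1,28,35,0,0,0,0]]'
python3 -m crank '[[1,25,30,0,0,0,0],[1,14,15,0,0,0,0],[1,0,0,0,0,0,0],[1,0,0,0,0,0,0]]'
python3 -c "
from h import *
go([.575,.18,.172],down(30))
a=camera('side');b=camera('top')
cv2.imwrite('pics/c4.png',cv2.resize(np.hstack([a[60:360,130:430],b[60:360,130:430]]),None,fx=1.33,fy=1.33)[:,:,::-1])"
```

```text
time_s: 10.95
tcp_pos: [0.5532, 0.1264, 0.338]
tcp_rot: [-0.001, 0.499, 0.867, -0.0]
ft_force: [0.8, -1.2, -2.1]
width: 0.0549
time_s: 11.35
tcp_pos: [0.5722, 0.1808, 0.3379]
tcp_rot: [-0.001, 0.499, 0.867, -0.001]
ft_force: [-0.8, -0.5, -3.3]
width: 0.0547
t 11.35 p [0.5722 0.1808 0.3379] f [-0.7763 -0.5275 -3.2638] w 0.0547
d mm [ -2.1474   2.3249 165.9404] rot [-0.0019 -0.0004  0.0032]
```

View pics/c4.png

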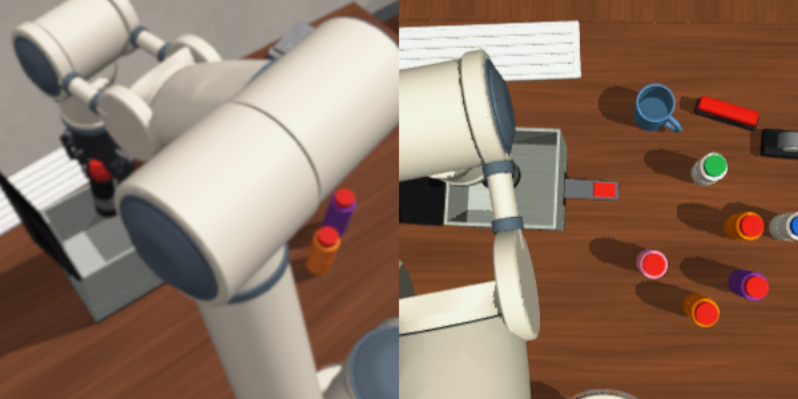

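The cartridge hangs upright over the open bin (side crop (100,180)). Before lowering, I check where the wrist end is relative to the raised lid.

```bash
python3 -c "
from h import *
# big cap of forearm end: side crop (38,65) ; top crop (500,105)
s=lambda u,v:(u/1.33+130,v/1.33+60)
t=lambda u,v:((u-399)/1.33+130,v/1.33+60)
for z in (.4,.45,.5,.55,.6,.65,.7): print(z,onz('top',t(490,80),z)[:2],onz('top',t(400,110),z)[:2],onz('side',s(38,65),z)[:2],onz('side',s(75,45),z)[:2],onz('side',s(105,10),z)[:2])
print(r.state()['joints'])
"
```

```text
0.4 [0.6968 0.179 ] [0.6504 0.3112] [0.8407 0.1611] [0.8488 0.0748] [ 0.905 -0.028]
0.45 [0.6818 0.1682] [0.6384 0.2919] [0.7892 0.1772] [0.7968 0.0959] [ 0.8498 -0.0011]
0.5 [0.6668 0.1573] [0.6263 0.2727] [0.7377 0.1934] [0.7449 0.1169] [0.7947 0.0258]
0.55 [0.6518 0.1465] [0.6143 0.2534] [0.6861 0.2096] [0.6929 0.138 ] [0.7395 0.0526]
0.6 [0.6368 0.1356] [0.6022 0.2341] [0.6346 0.2258] [0.6409 0.159 ] [0.6843 0.0795]
0.65 [0.6218 0.1248] [0.5902 0.2148] [0.5831 0.2419] [0.5889 0.1801] [0.6292 0.1064]
0.7 [0.6068 0.114 ] [0.5781 0.1956] [0.5316 0.2581] [0.5369 0.2012] [0.574  0.1333]
[ 0.2052  0.3768  1.2457 -0.0002  1.5201 -0.3201]
```

```bash
python3 -c "
from h import *
a=camera('side');b=camera('top')
cv2.imwrite('pics/c5.png',np.hstack([a[0:400,0:400],b[0:400,0:400]])[:,:,::-1])"
```

```text
(no output)
```

View pics/c5.png

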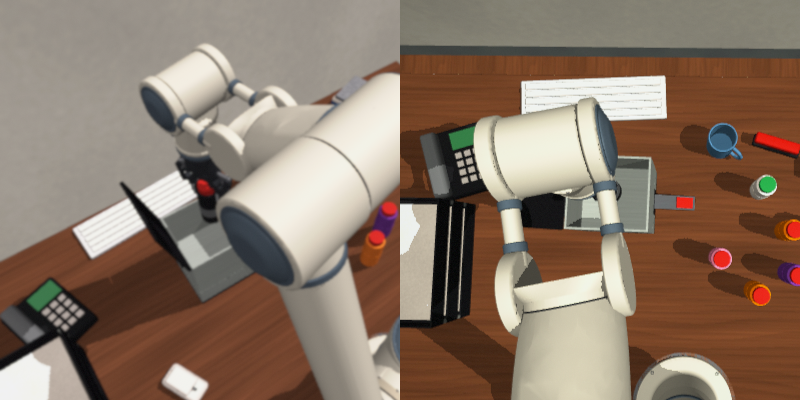

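The wrist cylinder lies crosswise at about z 0.6 (y about 0.10–0.28). Once lowered it will still be well in front of the open lid (y ≥ 0.33 at that height). I shift 25 mm towards the front for extra margin, then lower.

```bash
python3 -m crank '[[1,-12,-5,10,0,0,0],[1,-12,-5,25,0,0,0],[1,0,0,25,0,0,0],[1,0,0,25,0,0,0],[1,0,0,25,0,0,0],[1,0,0,20,0,0,0],[1,0,0,0,0,0,0]]'
python3 -m crank '[[1,0,0,10,0,0,0],[1,0,0,8,0,0,0],[1,0,0,8,0,0,0],[1,0,0,3,0,0,0],[1,0,0,0,0,0,0],[1,0,0,0,0,0,0]]'
```

```text
time_s: 12.25
tcp_pos: [0.5746, 0.1536, 0.2063]
tcp_rot: [-0.002, 0.499, 0.866, -0.002]
ft_force: [-0.8, -0.1, -3.0]
width: 0.0549
time_s: 12.85
tcp_pos: [0.5764, 0.1551, 0.1804]
tcp_rot: [0.0, 0.499, 0.867, 0.0]
ft_force: [0.3, 0.8, -1.9]
width: 0.0547
```

```bash
python3 -m crank '[[1,0,0,6,0,0,0],[1,0,0,5,0,0,0],[1,0,0,4,0,0,0],[1,0,0,2,0,0,0],[1,0,0,0,0,0,0]]'
python3 -m crank '[[0.2,0,0,0,0,0,0],[-0.2,0,0,0,0,0,0],[-0.6,0,0,0,0,0,0],[-0.6,0,0,0,0,0,0],[-0.6,0,0,0,0,0,0],[-0.6,0,0,0,0,0,0]]'
python3 -m crank '[[-0.6,0,0,-15,0,0,0],[-0.6,0,0,-25,0,0,0],[-0.6,0,0,-40,0,0,0],[-0.6,0,0,-45,0,0,0],[-0.6,0,0,-45,0,0,0],[-0.6,0,0,-20,0,0,0]]'
python3 -c "
from h import *
go([.571,.009,.2],down(-1.7))"
```

```text
time_s: 13.35
tcp_pos: [0.576, 0.155, 0.1627]
tcp_rot: [-0.0, 0.499, 0.867, -0.0]
ft_force: [-0.3, -0.2, -1.7]
width: 0.0547
time_s: 13.95
tcp_pos: [0.5763, 0.1551, 0.1632]
tcp_rot: [0.0, 0.499, 0.867, 0.0]
ft_force: [0.5, -0.1, -0.1]
width: 0.0689
time_s: 14.55
tcp_pos: [0.5772, 0.1552, 0.3577]
tcp_rot: [0.002, 0.499, 0.867, 0.002]
ft_force: [0.3, -0.7, -0.6]
width: 0.0686
t 14.55 p [0.5772 0.1552 0.3577] f [ 0.303  -0.682  -0.6393] w 0.0686
d mm [-123.0518  -79.5546  157.4873] rot [0.0056 0.0005 0.5557]
```

```bash
python3 -m crank '[[-1,0,0,0,0,0,0.139],[-1,0,0,0,0,0,0.139],[-1,0,0,0,0,0,0.139],[-1,0,0,0,0,0,0.139],[-1,-40,0,0,0,0,0],[-1,-45,0,0,0,0,0],[-1,-40,0,10,0,0,0],[-1,-25,0,30,0,0,0]]'
python3 -c "
from h import *
T=Rn.from_rotvec(.28*np.array([np.cos(np.radians(-1.7)),np.sin(np.radians(-1.7)),0]))*down(-1.7)
go([.571,.007,.12],T)
a=camera('side');b=camera('top')
cv2.imwrite('pics/c6.png',cv2.resize(np.hstack([a[100:350,130:430],b[100:350,130:430]]),None,fx=1.33,fy=1.33)[:,:,::-1])"
```

```text
time_s: 15.35
tcp_pos: [0.5728, 0.0025, 0.3151]
tcp_rot: [0.002, 0.718, 0.696, 0.001]
ft_force: [1.2, 0.6, -0.5]
width: 0.0851
t 15.35 p [0.5728 0.0025 0.3151] f [ 1.1806  0.6489 -0.5236] w 0.0851
d mm [  4.5936  -2.947  195.0619] rot [ 0.0053  0.2808 -0.0008]
```

View pics/c6.png

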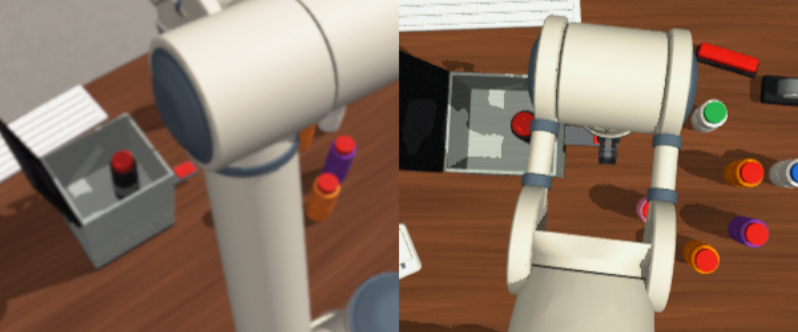

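The spent cartridge stands in the bin with its cap below the rim, and the lid is still open. The tread shows at crop (597,140) beside the gripper. I pre-tilt the tool so that it ends near upright after turning with the pedal.

```bash
python3 -m crank '[[-1,2,-1,10,0,0.09,0],[-1,2,-1,10,0,0.09,0],[-1,0,-1,10,0,0.09,0],[-1,0,0,10,0,0.09,0],[-1,0,0,10,0,0,0],[-1,0,0,0,0,0,0]]'
cat >> h.py <<'E'
ax=np.array([np.cos(np.radians(-1.7)),np.sin(np.radians(-1.7)),0])
def tl(a): return Rn.from_rotvec(a*ax)*down(-1.7)
E
python3 -c "
from h import *
go([.571,.007,.10],tl(.36))
go([.571,.007,.016],tl(.36));print(r.state()['joints'])"
```

```text
time_s: 16.05
tcp_pos: [0.5687, 0.0184, 0.2636]
tcp_rot: [-0.125, 0.706, 0.685, 0.127]
ft_force: [-0.2, 0.0, 0.6]
width: 0.0851
t 16.05 p [0.5687 0.0184 0.2636] f [-0.2054  0.0407  0.557 ] w 0.0851
d mm [-68.0422   2.9505 149.2188] rot [-0.0017  0.0013 -0.0011]
t 16.05 p [0.5687 0.0184 0.2636] f [-0.2054  0.0407  0.557 ] w 0.0851
d mm [-97.5287   3.119  227.8733] rot [-0.0017  0.0013 -0.0011]
[-0.2776  0.4116  1.4584  0.3537  1.3775 -0.3343]
```

```bash
python3 -m crank '[[-1,-13.5,1,30,0,0,0],[-1,-13.5,1,30,0,0,0],[-1,-13.5,1,30,0,0,0],[-1,-13.5,0,30,0,0,0],[-1,-14,0,29,0,0,0],[-1,0,0,0,0,0,0],[-1,0,0,0,0,0,0]]'
python3 -c "
from h import *
go([.571,.007,.016],tl(.36))
a=camera('side');b=camera('top')
cv2.imwrite('pics/c7.png',cv2.resize(np.hstack([a[150:300,200:350],b[130:280,210:360]]),None,fx=2.6,fy=2.6)[:,:,::-1])"
```

```text
time_s: 16.75
tcp_pos: [0.5723, 0.0076, 0.1022]
tcp_rot: [-0.124, 0.706, 0.686, 0.128]
ft_force: [0.4, 0.1, -0.2]
width: 0.0853
t 16.75 p [0.5723 0.0076 0.1022] f [ 0.3727  0.0644 -0.1586] w 0.0853
d mm [-30.8549  -1.318   80.4689] rot [-0.0001  0.0007  0.0011]
```

View pics/c7.png

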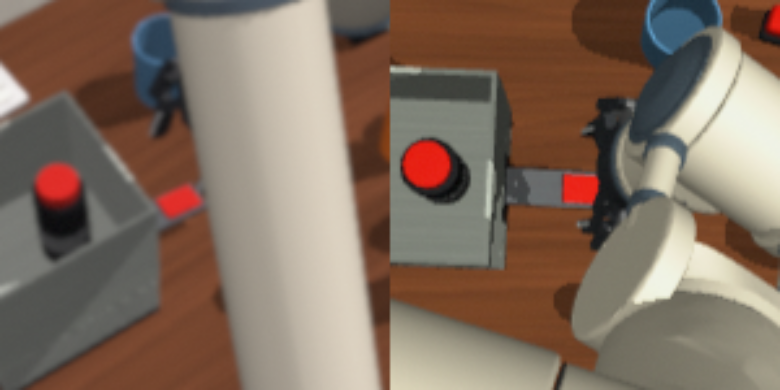

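The open jaws straddle the pedal line (tread at crop (580,188)). I descend and pinch.

```bash
python3 -m crank '[[-1,-9,-1,24,0,0,0],[-1,-9,0,24,0,0,0],[-1,-7,0,18,0,0,0],[-1,-4,0,10,0,0,0],[-1,-2,0,4.5,0,0,0],[-1,0,0,0,0,0,0],[-1,0,0,0,0,0,0]]'
python3 -m crank '[[0,0,0,0,0,0,0],[0.3,0,0,0,0,0,0],[0.6,0,0,0,0,0,0],[1,0,0,0,0,0,0],[1,0,0,0,0,0,0],[1,0,0,0,0,0,0]]' 40
python3 -c "
from h import *
go([.571,.007,.016],tl(.36))
p,R=pose(); piv=np.array([.5745,.1335,.052]); 
print(R.inv().apply(np.cross(-.01*ax,p-piv)*1000), R.inv().apply(-.01*ax))"
```

```text
time_s: 17.55
tcp_pos: [0.5714, 0.0061, 0.0158]
tcp_rot: [-0.124, 0.706, 0.685, 0.129]
ft_force: [-0.2, 0.0, -0.0]
width: 0.0853
time_s: 18.15
tcp_pos: [0.5694, 0.0062, 0.0153]
tcp_rot: [-0.126, 0.706, 0.685, 0.128]
ft_force: [-11.2, -7.1, 16.4]
width: 0.0394
t 18.15 p [0.5694 0.0062 0.0153] f [-11.1858  -7.0792  16.3588] w 0.0394
d mm [ 1.0339  1.588  -0.329 ] rot [-0.0021 -0.0004 -0.0003]
[ 0.1062 -0.0028 -1.3215] [-0.   -0.01  0.  ]
```

```bash
python3 -m crank '[[1,0,-0.7,-0.5,0,0,0],[1,0,0,-0.5,0,-0.005,0],[1,0.1,0,-1.3,0,-0.01,0],[1,0.1,0,-1.3,0,-0.01,0],[1,0.1,0,-1.3,0,-0.01,0],[1,0.1,0,-1.3,0,-0.01,0]]'
python3 -c "
from h import *
save('side','x.png')
print(finder.look_for('side','lid')[:1])
go([0,0,0]); print(r.state()['moment'])"
```

```text
time_s: 18.75
tcp_pos: [0.5693, 0.0046, 0.0207]
tcp_rot: [-0.11, 0.709, 0.688, 0.112]
ft_force: [-6.9, -2.0, -1.9]
width: 0.039
[{'box': [141.9, 169.0, 46.8, 102.1], 'confidence': 0.91}]
t 18.85 p [0.5693 0.0046 0.0209] f [-7.6086 -3.4658 -0.6291] w 0.0391
d mm [ -26.84   -568.8528   13.9729] rot 0
[-0.6777  1.3822  0.3754]
```

```bash
python3 -m crank '[[1,0.1,-0.3,-1.3,0,-0.01,0],[1,0.1,0,-1.3,0,-0.01,0],[1,0.1,0,-1.3,0,-0.01,0],[1,0.1,0,-1.3,0,-0.01,0],[1,0.1,0,-1.3,0,-0.01,0],[1,0.1,0,-1.3,0,-0.01,0]]'
python3 -c "
from h import *
save('side','x.png')
print(finder.look_for('side','lid')[:1])
go([0,0,0]); print(r.state()['moment'])"
```

```text
time_s: 19.45
tcp_pos: [0.5692, 0.003, 0.0286]
tcp_rot: [-0.089, 0.712, 0.691, 0.091]
ft_force: [-6.9, -1.9, 2.0]
width: 0.0395
[{'box': [155.9, 156.7, 56.4, 115.1], 'confidence': 0.95}]
t 19.55 p [0.5692 0.003  0.0288] f [-7.1771 -3.8275  1.8977] w 0.039
d mm [ -26.3487 -568.8625   23.276 ] rot 0
[-0.5129  1.4777  0.2656]
```

```bash
python3 -m crank '[[1,0.1,-0.3,-1.3,0,-0.01,0],[1,0.1,0,-1.3,0,-0.01,0],[1,0.1,0,-1.3,0,-0.01,0],[1,0.1,0,-1.3,0,-0.01,0],[1,0.1,0,-1.3,0,-0.01,0],[1,0.1,0,-1.3,0,-0.01,0],[1,0.1,0,-1.3,0,-0.01,0]]'
python3 -c "
from h import *
save('side','x.png')
print(finder.look_for('side','lid')[:1])
go([0,0,0]); print(r.state()['moment'])"
```

```text
time_s: 20.25
tcp_pos: [0.5692, 0.0016, 0.0379]
tcp_rot: [-0.064, 0.715, 0.694, 0.066]
ft_force: [-6.1, -0.9, 4.0]
width: 0.0393
[{'box': [154.2, 157.8, 91.4, 112.6], 'confidence': 0.56}]
t 20.35 p [0.5692 0.0017 0.0381] f [-6.806  -3.2074  6.2915] w 0.0386
d mm [ -25.0937 -568.891    33.9966] rot 0
[-0.3662  1.4013  0.1828]
```

```bash
python3 -m crank '[[1,0.1,-0.3,-1.3,0,-0.01,0],[1,0.1,0,-1.3,0,-0.01,0],[1,0.1,0,-1.3,0,-0.01,0],[1,0.1,0,-1.2,0,-0.009,0],[1,0.1,0,-1.2,0,-0.009,0],[1,0.1,0,-0.9,0,-0.007,0]]'
python3 -c "
from h import *
save('side','x.png',(130,130,200,150),4)
print(finder.look_for('side','lid')[:1])
go([0,0,0]); print(r.state()['moment'])"
```

```text
time_s: 20.95
tcp_pos: [0.5691, 0.0011, 0.0452]
tcp_rot: [-0.045, 0.716, 0.695, 0.046]
ft_force: [-5.0, -1.0, 6.2]
width: 0.039
[{'box': [156.7, 167.6, 99.9, 101.2], 'confidence': 0.76}]
t 21.05 p [0.5692 0.0011 0.0453] f [-5.7161 -1.3025  6.409 ] w 0.0393
d mm [ -23.5276 -568.922    42.2554] rot 0
[-0.1935  1.318   0.1367]
```

View pics/x.png

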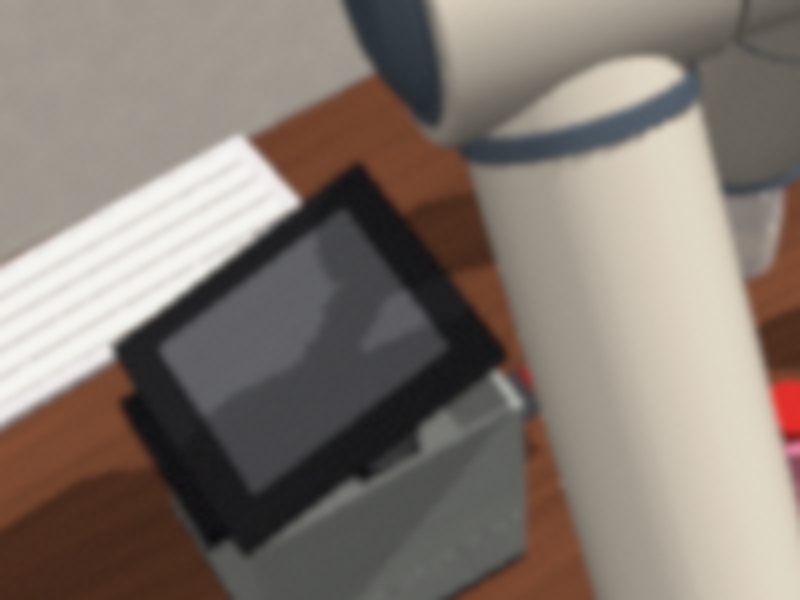

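The lid is nearly down, its front edge a little above the rim at crop (450,400), and it follows the pedal. The last few millimetres I take more slowly.

```bash
python3 -m crank '[[1,0.1,-0.3,-0.8,0,-0.006,0],[1,0.1,0,-0.8,0,-0.006,0],[1,0.1,0,-0.8,0,-0.006,0],[1,0,0,-0.7,0,-0.005,0],[1,0,0,-0.7,0,-0.005,0],[1,0,0,-0.5,0,-0.004,0]]'
python3 -m crank '[[1,0,0,0,0,0,0]]'
```

```text
time_s: 21.65
tcp_pos: [0.5691, 0.0009, 0.0496]
tcp_rot: [-0.033, 0.717, 0.696, 0.035]
ft_force: [-2.9, 1.2, 7.0]
width: 0.0393
time_s: 21.75
tcp_pos: [0.5691, 0.001, 0.0496]
tcp_rot: [-0.033, 0.717, 0.696, 0.035]
ft_force: [-4.9, 0.1, 7.8]
width: 0.0394
```

```bash
python3 -m crank '[[1,0,0,-0.5,0,-0.004,0],[1,0,0,-0.5,0,-0.004,0],[1,0,0,-0.5,0,-0.004,0],[1,0,0,0,0,0,0]]'
python3 -m crank '[[1,0,0,-0.5,0,-0.004,0],[1,0,0,-0.5,0,-0.004,0],[1,0,0,0,0,0,0]]'
```

```text
time_s: 22.15
tcp_pos: [0.5691, 0.0009, 0.0511]
tcp_rot: [-0.029, 0.717, 0.696, 0.031]
ft_force: [-3.4, 0.7, 8.0]
width: 0.0388
time_s: 22.45
tcp_pos: [0.569, 0.0008, 0.0514]
tcp_rot: [-0.027, 0.717, 0.696, 0.028]
ft_force: [1.4, 2.3, -6.0]
width: 0.0387
```

The force flipped from +8 to -6 N, so the pedal is at its rest stop and the lid is shut. I release and back off.

```bash
python3 -m crank '[[0.3,0,0,0,0,0,0],[0,0,0,0,0,0,0],[-0.5,0,0,0,0,0,0],[-1,0,0,0,0,0,0],[-1,0,0,0,0,0,0]]'
python3 -m crank '[[-1,0,0,-15,0,0,0],[-1,0,0,-30,0,0,0],[-1,0,0,-45,0,0,0],[-1,0,0,-45,0,0,0],[-1,0,0,-45,0,0,0],[-1,0,0,-30,0,0,0]]'
python3 -m crank '[[-1,-30,0,0,0,0,0],[-1,-45,0,0,0,0,0],[-1,-45,0,0,0,0,0],[-1,-45,0,0,0,0,0],[-1,-45,0,0,0,0,0],[-1,-45,0,0,0,0,0],[-1,-20,0,0,0,0,0],[-1,0,0,0,0,0,0]]'
python3 -c "
from h import *
go([0,0,0])
a=camera('side');b=camera('top')
cv2.imwrite('pics/end.png',np.hstack([a[50:400,100:480],b[50:400,130:510]])[:,:,::-1])"
```

```text
time_s: 22.95
tcp_pos: [0.5689, 0.0004, 0.0517]
tcp_rot: [-0.027, 0.717, 0.696, 0.028]
ft_force: [-0.0, 0.2, -0.8]
width: 0.0834
time_s: 23.55
tcp_pos: [0.5687, -0.0162, 0.2643]
tcp_rot: [-0.026, 0.717, 0.696, 0.029]
ft_force: [0.7, 0.3, -0.5]
width: 0.0855
time_s: 24.35
tcp_pos: [0.5595, -0.2925, 0.2388]
tcp_rot: [-0.027, 0.718, 0.695, 0.028]
ft_force: [-0.8, 0.7, -0.6]
width: 0.0854
t 24.35 p [ 0.5595 -0.2925  0.2388] f [-0.7966  0.7453 -0.575 ] w 0.0854
d mm [ 254.4892 -568.7441  259.5984] rot 0
```

View pics/end.png

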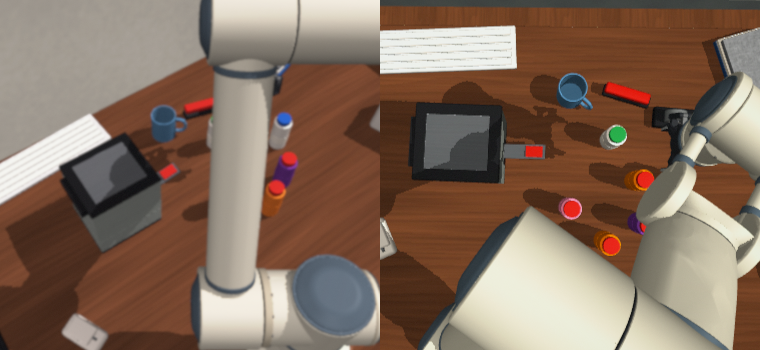

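The lid is shut flat, the pedal is back up (tread at crop (534,152)), and the other things are standing where they were. Robot is clear.

```bash
python3 -c "
from h import *
print(r.close_job())"
```

```text
the job is handed in; nothing more can be done
None
```

The spent cartridge is in the bin, the lid is shut, and the job was handed in at about 24 s of the 72 s allowed.

- **Pressing the pedal:** I pressed it slowly to its stop with about 10 N at the end, and the lid stayed open by itself.
- **Cartridge:** I set the black, red-capped cartridge down standing in the bin. A picture showed its cap below the rim with the lid still open.
- **Closing:** I pinched the pedal and eased it up over about 4 s, with the lid following it all the way at about 0.65 rad/s as commanded. At the upper stop the wrist force flipped from +8 to -6 N, and I let go there.

The last pictures show the lid flat, the pedal at rest and the gripper touching nothing. The things in view, including the look-alikes, stand where they were. The arm hid the blue-capped cartridge, the tape dispenser and the purple look-alike in part from above, and I did not measure positions again. No check failed or disagreed. The highest force I read at the end of any move was about 21 N, while closing on the pedal.

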